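# Index the sensor carriage one hole and hold its lock pin home

## Robot

A 6-joint arm with a two-finger parallel gripper is mounted at the origin on the work surface. World frame = base frame: x ahead of the robot, y to its left, z up, the work surface at z = 0. Lengths are in m, angles in rad, forces in N, time in s.
With the tool pointing down it reaches from about 0.225 to 0.875 m from the base axis. Payload 3.4 kg.
Tool frame: the origin (TCP) lies on the centre line of the jaws, within the pads' length; the fingertips stand 17 mm ahead of it and the grasp point (between the pads) lies 2 mm behind it (nose_length is the distance from the TCP to the fingertips, in m); z points along the fingers, y is the line along which they close (so a half turn about z gives the same grasp; the last joint's range is limited). The gripper opens to 85 mm and grips with 20 to 120 N. Pads are 22 mm wide; open, the fingers measure 114 mm over their backs; the gripper's body (76 mm by 85 mm) begins 54 mm behind the grasp point. The pads swing forward as they close: fully open they stand 13 mm farther back than shut.
Start: joints at [1.099, 0.276, 1.505, -0, 1.361, -0.121], TCP at [0.198, 0.54, 0.248] pointing down, gripper open.
Joint ranges: [-2.89, 2.89], [-0.75, 2.08], [0.22, 2.7], [-1.18, 4.32], [0.11, 2.71], [-2.7, 2.7]. Speed limits (rad/s): [2.57, 2.57, 3.14, 3.14, 3.14, 3.14].

## Interface

Orientations are given as a unit quaternion [w, x, y, z].
In Python, from rig import get_state, get_image, sign_off, find_in, place_of, nose_length gives the robot as it stands.
- The arm moves only by the tool apply_moves, never from a script. Its argument "deltas" is one flat list of numbers, 5 for each row, row after row: the finger opening in mm, from 0 to 85.4, then the shift along the tool's x, y, z in mm, then the turn about the tool's z in degrees. A call has 1 to 12 rows; each row is the pose to reach, as a shift and turn from the pose commanded when the call began, along the tool's axes at that moment; what a row does not reach only later rows make up. A row lasts 1/12 s, in which the tool goes at most 41.7 mm and 7.16 degrees, less where a joint would pass 70% of its speed; a pose out of reach is approached as far as the arm can. A call with a gripper value outside its range is refused whole. The fingers move at their own pace and stop on an object; "squeeze" is the grip in N (left out, the last holds). Time passes only in rows, so rows that repeat a pose let the fingers close. It gives the time, the measured TCP pose, the force, the opening and the grip force at its end, in the units of the state.
- get_state(): the state, without advancing time (a new reading comes with each control period).
- get_image(name): name is "side" or "top"; returns a dict with "frame" (420x560x3 uint8, red, green, blue), "K" (3x3 intrinsics, pixels), "position" and "orientation" of the camera in the world. Camera axes: x right, y down, z forward; pixel columns grow to the right and rows downward; lengths in m; the calibration is good to about 2 mm. A picture is of the moment at which its call begins. There is no depth.
- sign_off(): hands the job in; it is judged then, once.
Trained networks look in a picture, given as the dict that the camera call returned (one of the last four; its "shot" number tells which), for a name from the list of things; names that differ only in an ending like _2 or _b are one class to them, and where a whole thing is asked for, a point or a joint stands for the part that bears it (a point fixed in the world has none). Each returns a list of dicts, best first, with "score" (0 to 1); they miss things now and then, are a little off and sometimes report something else, mostly with a low value. They report only what shows in the picture. A call takes as long as a camera call.
- find_in(query, picture): "point" ([column, row] in pixels, amid what is visible of it).
- place_of(query, picture): "point" ([column, row] in pixels: a listed point, or the origin of a listed thing).
The state is a dict: "clock": time; "qpos": joint angles; "qd": joint speeds; "effort": joint torques, N m; "position": TCP position; "ee_rot": TCP orientation; "contact_force": force on the tool from outside, world axes, zero at the start; "moment": the same for the moment, N m; "width": finger opening in m; "gripper_force": force on a finger pad.
Only numpy, scipy, OpenCV 4.12 (cv2) and the standard library are available. Lean on these libraries where they do the work, as an engineer would, in place of code of your own. Each camera call takes 0.05 s, during which the arm holds its last target. There are 200 camera calls.

## Task

On the sensor beam, pull up the red knob of the blue carriage's lock pin, slide the carriage one hole along the tube towards the toothed steel wheel (not the plain copper disc), and press the pin fully home into that hole. The pin's spring is tired and lets it creep up again, so finish still holding the knob down with the pin fully home. Leave the screwdriver, wrench, oil bottle, steel ring and dial gauge around the beam where they are.

Things in the scene. Friction and masses are not known exactly. Their poses are not given: they have to be found in the camera images.
- rail: Sensor beam, fixed: a level square aluminium tube, 40 x 40 x 300 mm, top face 60 mm above the bench, on two dark feet (90 mm across, 20 mm high) 130 mm either side of the middle. Origin: on the bench under its middle; y along the tube, x across it away from the robot, z up. Five dark 13 mm holes with bright rims in the top face, 36 mm apart: at y = -72, -36, 0, 36, 72 mm.
- hole_left (a point): Mouth centre, on the tube's top face, of the hole next to the middle one on the rail's +y side (36 mm from the middle).
- hole_right (a point): Mouth centre, on the tube's top face, of the hole next to the middle one on the rail's -y side (36 mm from the middle).
- carriage (a joint): Position (m) of the blue sleeve along the rail's +y axis: starts at 0, over the middle hole; slides from -0.078 to 0.078 when the pin is out, with about 2 N of friction, and stays where it is left. Sleeve: 58 mm across the tube, 50 mm along it, top 69.5 mm above the bench.
- carriage_pin (a point): Point of the carriage on the lock pin's axis, level with the tube's top face (60 mm above the bench). Above it an 18 mm brass bush stands on the sleeve, its top 97 mm above the bench. On the sleeve's far side (rail +x), 45 mm from this axis and 45 mm above the bench, a steel probe bar, 12 mm thick and 220 mm long, runs parallel to the tube.
- plunger (a joint): Height (m) of the lock pin above fully home: 0 = home (10 mm pin 12 mm deep in the hole, tip tapered), above 0.012 = clear of the hole, the carriage is free; 0.020 = upper stop. Lower, the pin locks the carriage. Its spring (450 N/m) leaves it at about 0.004 to 0.005, as at the start: 4 to 7 N hold it out, 2 to 3 N press it home and keep it there.
- knob: Red plastic knob on top of the lock pin, round, 28 mm across and 24 mm high, moving up and down with the pin. Origin: centre of its underside, 98 mm above the bench when the pin is fully home (about 103 mm at the start). z is up. Its sides are free for a grip from above all round; below it are only the brass bush and the sleeve.
- toothed_wheel: Bright steel wheel with 20 teeth, 110 mm across and 14 mm thick, upright on a fixed pedestal beyond one end of the tube; its axle lies along the rail's x axis, 72 mm above the bench, its top 127 mm. Origin: centre of the pedestal's underside on the bench. It may stand at either end of the beam.
- plain_disc: Smooth copper-coloured disc of the same size on a like pedestal beyond the other end of the tube. Origin: centre of the pedestal's underside on the bench.
- screwdriver: Loose screwdriver lying on the robot's side of the beam; bystander.
- wrench: Loose wrench lying beyond the beam; bystander.
- oil_bottle: Loose yellow oil bottle, 48 mm wide, 120 mm tall, standing beyond the beam; bystander. Origin: centre of its underside.
- collar: Loose dark steel ring, 36 mm wide, 14 mm high, on the robot's side of the beam; bystander.
- gauge: Round dial gauge lying flat, 58 mm wide, 16 mm high, beyond the beam; bystander.

How it is judged:
By the outcome, as a careful person would: the job done as asked, in the order asked, and still so for the second after the job is handed in, while the arm keeps its last pose, push and grip.
It also fails if it takes over 35 s, if anything falls off the work surface, if the arm or the gripper's body presses on something with over 40 N, if the wrist force passes 120 N, or if a joint passes its speed limit or range.

## Working session

There is one attempt and no reset: what is moved stays moved. The work goes in short steps, Python scripts to look and compute and a tool call to move; the robot and the scene stay as the last step left them, time stands still between calls to the robot, and variables do not carry over. Pictures are saved under pics/ and viewed, at most 10 in all, crops included, and the job is handed in when it is done.

Besides the shell and the picture viewer there is one more tool, called after "Emit:" by a JSON object that holds its "api" and its "payload", one argument or row to a line. apply_moves: Moves the arm, as the interface text tells. Its arguments: {"type":"object","properties":{"deltas":{"type":"array"},"squeeze":{"type":"number"}},"required":["deltas"]}

```bash
mkdir -p pics; cat > h.py <<'E'
import numpy as np, cv2
from scipy.spatial.transform import Rotation as R
from rig import *
def rot(q): return R.from_quat([q[1],q[2],q[3],q[0]]).as_matrix()
def ray(im,p):
    d=rot(im["orientation"])@np.linalg.solve(im["K"],[p[0],p[1],1]); return np.array(im["position"]),d
def atz(im,p,z):
    o,d=ray(im,p); return o+d*(z-o[2])/d[2]
def tri(a,pa,b,pb):
    o1,d1=ray(a,pa);o2,d2=ray(b,pb)
    s=np.linalg.lstsq(np.c_[d1,-d2],o2-o1,rcond=None)[0]
    x=o1+s[0]*d1;y=o2+s[1]*d2; return (x+y)/2,np.linalg.norm(x-y)
E
python3 - <<'E'
from h import *
np.set_printoptions(precision=4,suppress=True)
I={n:get_image(n) for n in("side","top")}
for n in I: cv2.imwrite(f"pics/{n}0.png",I[n]["frame"][:,:,::-1]); print(n,I[n]["position"])
Z=dict(rail=0,hole_left=.06,hole_right=.06,carriage_pin=.06,knob=.103,toothed_wheel=0,plain_disc=0,oil_bottle=0,gauge=0)
for q,z in Z.items():
    for n in I:
        r=place_of(q,I[n])[:2]
        for e in r: print(q,n,np.round(e["point"],1),round(e["score"],2),atz(I[n],e["point"],z))
s=get_state();print(s["position"],rot(s["ee_rot"]),s["clock"],nose_length)
E
```

```text
side [0.2793 0.5441 0.56  ]
top [0.487  0.0308 1.0189]
rail side [291.6 256. ] 0.89 [0.5522 0.0764 0.    ]
rail top [252.2 243.7] 0.63 [0.5529 0.0782 0.    ]
rail top [360.8 192.7] 0.26 [ 0.6591 -0.1478  0.    ]
hole_left side [274.9 243.1] 0.6 [0.564  0.1157 0.06  ]
hole_right side [303.6 221.9] 0.89 [0.5501 0.0393 0.06  ]
carriage_pin side [288.6 236.7] 0.79 [0.5524 0.0887 0.06  ]
carriage_pin top [251.3 238. ] 0.75 [0.5601 0.0772 0.06  ]
carriage_pin top [252.3 243.1] 0.59 [0.5502 0.0752 0.06  ]
knob side [290.4 217.3] 0.68 [0.552  0.0847 0.103 ]
knob side [314.4 310.9] 0.21 [0.4223 0.2334 0.103 ]
knob top [251.2 238.8] 0.48 [0.5553 0.0753 0.103 ]
toothed_wheel side [162.8 326.5] 0.76 [0.6442 0.3224 0.    ]
toothed_wheel side [187.9 250.7] 0.37 [0.7277 0.1732 0.    ]
toothed_wheel top [136.  198.9] 0.74 [0.6464 0.3209 0.    ]
toothed_wheel top [252.2 240.2] 0.74 [0.5601 0.0782 0.    ]
plain_disc side [350.9 187.8] 0.63 [ 0.5509 -0.1846  0.    ]
plain_disc side [163.3 328.1] 0.46 [0.6414 0.3241 0.    ]
plain_disc top [380.3 245.4] 0.82 [ 0.5492 -0.1853  0.    ]
oil_bottle side [187.  250.3] 0.63 [0.7299 0.1733 0.    ]
oil_bottle top [206.6 157.8] 0.83 [0.7339 0.1752 0.    ]
oil_bottle top [279.7 308.1] 0.5 [0.4226 0.0218 0.    ]
gauge side [302.8 182.9] 0.92 [ 0.6543 -0.1409  0.    ]
gauge top [358.9 192.7] 0.6 [ 0.6591 -0.1439  0.    ]
[0.1976 0.54   0.2483] [[-0.9391  0.3436  0.0001]
 [ 0.3436  0.9391  0.0001]
 [-0.      0.0001 -1.    ]] 1.0 0.017
```

View pics/side0.png

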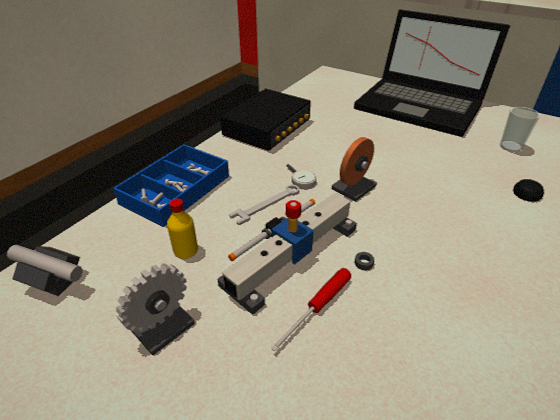

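View pics/top0.png

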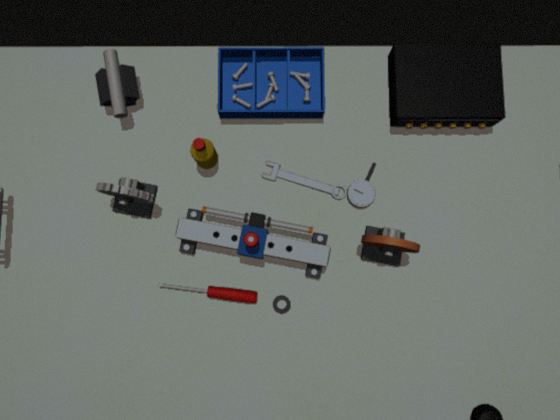

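The toothed wheel is at the +y end, at (160,300) in the side view and (125,192) in the top view. The copper disc is at the -y end. The knob is at (293,209) in the side view and (251,239) in the top view. The top view shows the free holes at about (216,235), (234,238), (271,245) and (289,248). Next I'll refine the rail axis and the knob position.

```bash
python3 - <<'E'
from h import *
np.set_printoptions(precision=4,suppress=True)
I={n:get_image(n) for n in("side","top")}
c={}
for n,(x,y) in dict(side=(293,209),top=(251,239)).items():
    f=I[n]["frame"].astype(int); m=((f[:,:,0]>70)&(f[:,:,0]>2.2*f[:,:,1])&(f[:,:,0]>2.2*f[:,:,2])).astype(np.uint8)
    k,l,st,ce=cv2.connectedComponentsWithStats(m); i=min(range(1,k),key=lambda i:np.hypot(*(ce[i]-[x,y]))+(100 if st[i,4]<30 else 0))
    c[n]=ce[i]; print(n,ce[i],st[i]); print(atz(I[n],ce[i],.115))
print("knob centre",tri(I["side"],c["side"],I["top"],c["top"]))
g=cv2.cvtColor(I["top"]["frame"],cv2.COLOR_RGB2GRAY).astype(float)
P=[]
for x,y in[(216,235),(234,238),(271,245),(289,248)]:
    w=g[y-4:y+5,x-4:x+5]; w=np.clip(np.median(w)-20-w,0,None); yy,xx=np.mgrid[y-4:y+5,x-4:x+5]
    p=[(w*xx).sum()/w.sum(),(w*yy).sum()/w.sum()]; P.append(atz(I["top"],p,.06)); print(p,P[-1])
P=np.array(P); m=P.mean(0); d=np.polyfit([72,36,-36,-72],P,1)[0]*1000
print("mid",m,"dir",d,np.degrees(np.arctan2(d[0],d[1])))
s=get_state();print(np.degrees(np.arctan2(*rot(s["ee_rot"])[:2,1])))
t=np.array([m[0],m[1],.115]);print("to tool",1000*rot(s["ee_rot"]).T@(t-s["position"]))
E
```

```text
side [292.8991 209.5688] [286 200  15  19 218]
[0.552 0.077 0.115]
top [250.541  238.8033] [244 232  14  14 122]
[0.5544 0.0759 0.115 ]
knob centre (array([0.5538, 0.0756, 0.1134]), np.float64(0.0016963524292204952))
[np.float64(215.7273295809881), np.float64(234.19387116948093)] [0.5675 0.1464 0.06  ]
[np.float64(233.94050033806627), np.float64(237.70926301555104)] [0.5607 0.1109 0.06  ]
[np.float64(270.2737789203085), np.float64(244.69601542416453)] [0.5471 0.0404 0.06  ]
[np.float64(288.61985630306987), np.float64(248.22795558458523)] [0.5402 0.0049 0.06  ]
mid [0.5539 0.0756 0.06  ] dir [0.1896 0.9818 0.    ] 10.930583322412142
20.09622765621663
to tool [-494.1284 -313.7236  133.3006]
```

Emit:
{"api": "apply_moves", "payload": {
  "deltas": [85,-20,-13,0,-1,85,-54,-34,0,-3,85,-88,-56,0,-5,85,-122,-77,0,-7,85,-156,-99,0,-9.2,85,-190,-121,0,-9.2,85,-224,-142,0,-9.2,85,-258,-164,0,-9.2,85,-292,-185,0,-9.2,85,-326,-207,0,-9.2,85,-360,-229,0,-9.2,85,-394,-250,0,-9.2],
  "squeeze": 40
}}

```text
clock: 2.1
position: [0.4825, 0.168, 0.2486]
ee_rot: [0.0, 0.095, 0.995, 0.0]
contact_force: [0.5, -0.3, -0.5]
width: 0.0849
gripper_force: 0.0
```

```bash
cat > go.py <<'E'
from h import *
import sys
np.set_printoptions(precision=4,suppress=True)
s=get_state();M=rot(s["ee_rot"]);t=np.array(list(map(float,sys.argv[1:4])))
print(s["clock"],s["position"],s["qpos"],s["contact_force"],s["width"],"ang",np.degrees(np.arctan2(*M[:2,1])),"tilt",M[:,2])
print("to",1000*M.T@(t-s["position"]))
E
python3 go.py .5539 .0756 .113
```

```text
2.1 [0.4825 0.168  0.2486] [ 0.1986  0.1787  1.6362  0.0002  1.326  -1.1817] [ 0.538  -0.2563 -0.4748] 0.08490603004550493 ang 10.914136142835858 tilt [ 0.0006  0.0003 -1.    ]
to [-87.4955 -77.2192 135.6017]
```

Emit:
{"api": "apply_moves", "payload": {
  "deltas": [85,-30,-26,20,0,85,-60,-52,45,0,85,-87,-77,70,0,85,-87.5,-77,80,0,85,-87.5,-77,80,0]
}}

```text
clock: 2.52
position: [0.5526, 0.0751, 0.1646]
ee_rot: [-0.003, 0.097, 0.995, -0.001]
contact_force: [-0.4, -0.2, -0.2]
width: 0.085
gripper_force: 0.0
```

```bash
python3 go.py .5539 .0756 .113; python3 - <<'E'
from h import *
a=get_image("side");b=get_image("top")
v=np.hstack([cv2.resize(a["frame"][130:330,190:410],None,fx=1.8,fy=1.8),cv2.resize(b["frame"][140:340,150:370],None,fx=1.8,fy=1.8)])
cv2.imwrite("pics/n1.png",v[:,:,::-1])
E
```

```text
2.5167 [0.5526 0.0751 0.1646] [ 0.0107  0.3129  1.6696 -0.0007  1.1654 -1.3658] [-0.3572 -0.1577 -0.2266] 0.0849950538839506 ang 11.11381579674581 tilt [-0.0062 -0.0007 -1.    ]
to [-1.448   0.8524 51.5844]
```

View pics/n1.png

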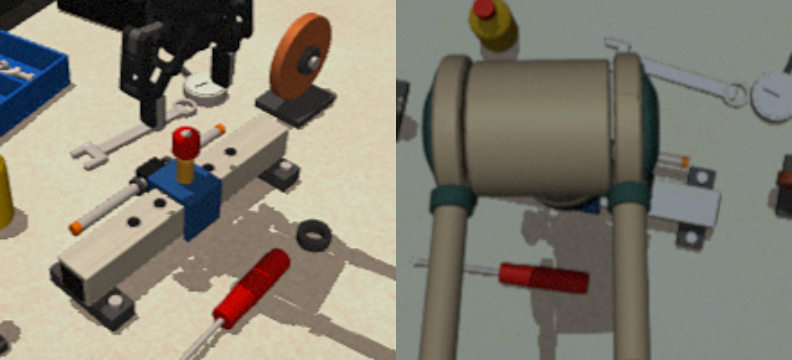

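The open gripper hangs above the red knob (crop (186,143)), with one finger on each side along the tube. The wrist hides the knob in the top view. I'll descend now.

Emit:
{"api": "apply_moves", "payload": {
  "deltas": [85,0,0,17,0,85,0,0,34,0,85,0,0,48,0,85,0,0,54,0,85,0,0,54,0]
}}

```text
clock: 3.03
position: [0.5521, 0.079, 0.1145]
ee_rot: [-0.0, 0.094, 0.996, 0.0]
contact_force: [-0.5, 0.1, 0.3]
width: 0.0853
gripper_force: 0.0
```

```bash
python3 go.py .5539 .0756 .113
```

```text
3.0333 [0.5521 0.079  0.1145] [ 0.0171  0.3579  1.7418  0.0005  1.0427 -1.3655] [-0.5237  0.0979  0.3444] 0.0853052159379361 ang 10.801160152783465 tilt [-0.0008  0.0004 -1.    ]
to [-2.3611 -2.9876  1.4739]
```

Emit:
{"api": "apply_moves", "payload": {
  "deltas": [85,-2.4,-3,1.5,0,85,-2.4,-3,1.5,0,85,-2.4,-3,1.5,0]
}}

```text
clock: 3.28
position: [0.5557, 0.0744, 0.1141]
ee_rot: [0.001, 0.095, 0.995, 0.0]
contact_force: [-0.0, -0.6, 0.1]
width: 0.0852
gripper_force: 0.0
```

```bash
python3 go.py .5539 .0756 .113; python3 - <<'E'
from h import *
a=get_image("side")
cv2.imwrite("pics/n2.png",cv2.resize(a["frame"][130:300,200:400],None,fx=3,fy=3)[:,:,::-1])
E
```

```text
3.2833 [0.5557 0.0744 0.1141] [ 0.0089  0.3607  1.7384  0.0001  1.04   -1.3718] [-0.0075 -0.6033  0.0816] 0.08516657987711337 ang 10.893013191545263 tilt [ 0.0025  0.0002 -1.    ]
to [2.0233 0.8183 1.051 ]
```

View pics/n2.png

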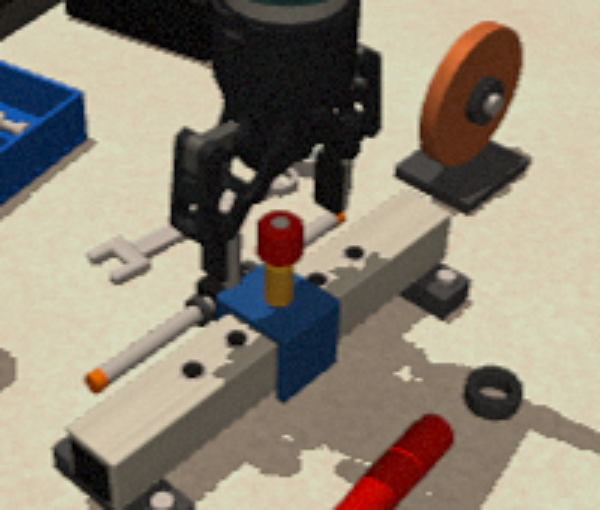

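```bash
python3 - <<'E'
from h import *
a=get_image("side"); s=get_state(); M=rot(s["ee_rot"]); p0=np.array(s["position"]); print(p0)
f=cv2.resize(a["frame"][130:300,200:400],None,fx=4,fy=4,interpolation=cv2.INTER_CUBIC)[:580].copy()
C=rot(a["orientation"])
def pr(X):
    q=a["K"]@(C.T@(X-a["position"])); return (int((q[0]/q[2]-200)*4),int((q[1]/q[2]-130)*4))
for sg in(-1,1):
    L=[pr(p0+M@np.array([x,sg*y,z])) for x,y,z in[(-.011,.0425,.004),(.011,.0425,.004),(.011,.057,.004),(-.011,.057,.004)]]
    cv2.polylines(f,[np.array(L)],True,(0,255,0),1)
k=np.array([.5539,.0756,0])
for z in(.103,.127):
    L=[pr(k+[.014*np.cos(t),.014*np.sin(t),z]) for t in np.linspace(0,6.28,30)]
    cv2.polylines(f,[np.array(L)],True,(255,255,0),1)
cv2.imwrite("pics/n3.png",f[:,:,::-1])
E
```

```text
[0.55539246 0.07431916 0.11368098]
```

View pics/n3.png

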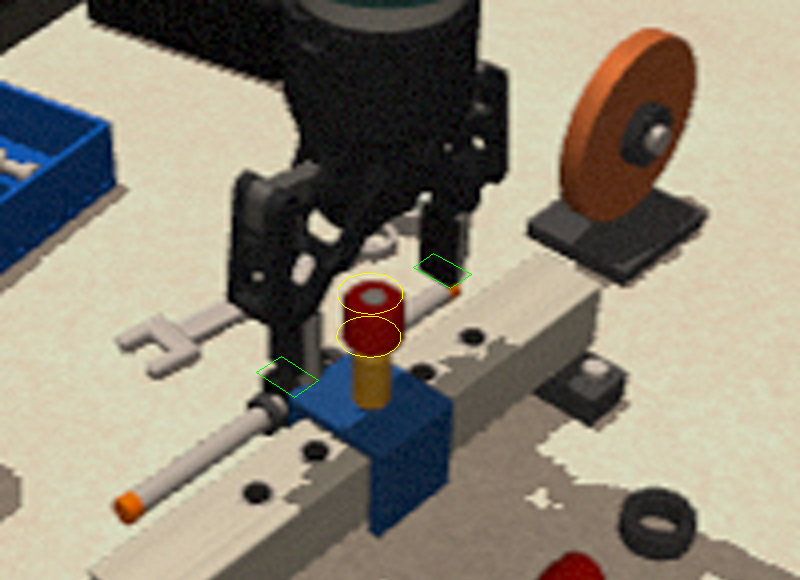

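The predicted finger boxes (green) land on the real fingertips, and the knob outline is within about 1 px, so the fingers flank the knob. I'll close now.

Emit:
{"api": "apply_moves", "payload": {
  "deltas": [60,1.5,0.8,0,0,36,1.5,0.8,0,0,22,1.5,0.8,0,0,20,1.5,0.8,0,0,20,1.5,0.8,0,0,20,1.5,0.8,0,0,20,1.5,0.8,0,0,20,1.5,0.8,0,0],
  "squeeze": 40
}}

```text
clock: 4.05
position: [0.5535, 0.0754, 0.1128]
ee_rot: [-0.0, 0.095, 0.995, 0.0]
contact_force: [-0.6, 0.4, 0.4]
width: 0.0265
gripper_force: 39.2
```

```bash
python3 go.py .5539 .0756 .113
```

```text
4.05 [0.5535 0.0754 0.1128] [ 0.0108  0.3605  1.7425  0.0002  1.0386 -1.3699] [-0.6315  0.4407  0.3715] 0.02653438647981298 ang 10.90008095573786 tilt [-0.      0.0001 -1.    ]
to [-0.3192  0.2523 -0.1913]
```

Emit:
{"api": "apply_moves", "payload": {
  "deltas": [20,0,0,-3,0,20,0,0,-6,0,20,0,0,-9,0,20,0,0,-12,0,20,0,0,-12,0,20,0,0,-12,0]
}}

```text
clock: 4.55
position: [0.5535, 0.0754, 0.1246]
ee_rot: [-0.0, 0.095, 0.995, 0.0]
contact_force: [1.3, 0.8, -4.0]
width: 0.0267
gripper_force: 39.6
```

```bash
python3 go.py .5539 .0756 .113; python3 - <<'E'
from h import *
a=get_image("side")
cv2.imwrite("pics/n4.png",cv2.resize(a["frame"][150:290,210:390],None,fx=4,fy=4)[:,:,::-1])
E
```

```text
4.55 [0.5535 0.0754 0.1246] [ 0.0107  0.3483  1.7273  0.0001  1.066  -1.3699] [ 1.2577  0.816  -3.9569] 0.026697034988488747 ang 10.900842322964758 tilt [-0.0001  0.0001 -1.    ]
to [-0.369   0.3118 11.6376]
```

View pics/n4.png

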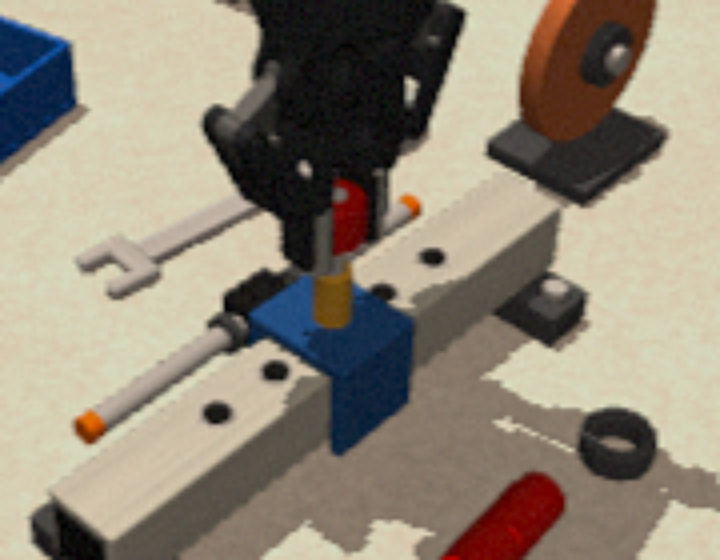

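The knob is gripped and raised, and the spring force of about 4 N fits with the pin being out. Next is the slide, 36 mm along tool +y.

Emit:
{"api": "apply_moves", "payload": {
  "deltas": [20,0,3,0,0,20,0,7,0,0,20,0,12,0,0,20,0,17,0,0,20,0,22,0,0,20,0,27,0,0,20,0,31,0,0,20,0,34,0,0,20,0,36,0,0,20,0,36,0,0,20,0,36,0,0]
}}

```text
clock: 5.52
position: [0.5605, 0.1115, 0.1249]
ee_rot: [0.0, 0.095, 0.995, 0.001]
contact_force: [1.2, 1.3, -5.6]
width: 0.0266
gripper_force: 39.7
```

```bash
python3 go.py .5603 .1108 .108; python3 - <<'E'
from h import *
a=get_image("side")
cv2.imwrite("pics/n5.png",cv2.resize(a["frame"][150:290,210:390],None,fx=4,fy=4)[:,:,::-1])
E
```

```text
5.5167 [0.5605 0.1115 0.1249] [ 0.0737  0.365   1.6993  0.0016  1.0768 -1.3074] [ 1.2485  1.2828 -5.6379] 0.02663175875854299 ang 10.908125598955966 tilt [ 0.0004  0.0014 -1.    ]
to [ 0.0696 -0.727  16.8592]
```

View pics/n5.png

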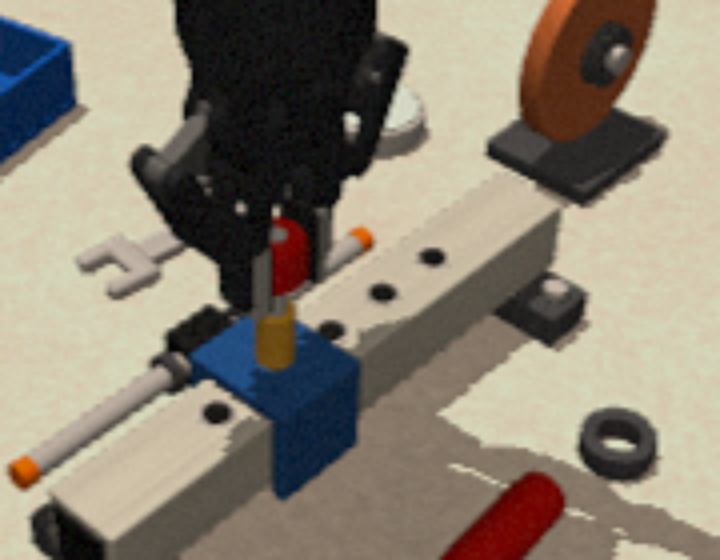

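The carriage is now over the next hole towards the toothed wheel, and the middle hole is uncovered at (330,330). I'll trim the travel and press the pin down.

Emit:
{"api": "apply_moves", "payload": {
  "deltas": [20,0,-0.6,0,0,20,0,-0.6,0,0,20,0,-0.6,3,0,20,0,-0.6,6,0,20,0,-0.6,9,0,20,0,-0.6,12,0,20,0,-0.6,14,0,20,0,-0.6,16,0,20,0,-0.6,16,0]
}}

```text
clock: 6.32
position: [0.5603, 0.1102, 0.1089]
ee_rot: [0.0, 0.095, 0.995, 0.0]
contact_force: [-0.3, 2.1, 2.7]
width: 0.0264
gripper_force: 40.3
```

```bash
python3 go.py .5603 .1108 .108
```

```text
6.3167 [0.5603 0.1102 0.1089] [ 0.0722  0.3807  1.7203  0.0002  1.0403 -1.3084] [-0.3064  2.0513  2.7008] 0.026390762085256744 ang 10.901205759696449 tilt [ 0.0003  0.0002 -1.    ]
to [0.1624 0.5941 0.8926]
```

Emit:
{"api": "apply_moves", "payload": {
  "deltas": [20,0,0,0.7,0,20,0,0,1.4,0,20,0,0,1.4,0,20,0,0,1.4,0]
}}

```text
clock: 6.65
position: [0.5604, 0.1102, 0.1086]
ee_rot: [0.0, 0.095, 0.995, 0.0]
contact_force: [-0.9, 1.5, 6.7]
width: 0.0264
gripper_force: 40.8
```

```bash
python3 go.py .5603 .1108 .108
```

```text
6.65 [0.5604 0.1102 0.1086] [ 0.0722  0.3807  1.721   0.0001  1.0388 -1.3084] [-0.8858  1.4546  6.7142] 0.026384200311814755 ang 10.901177047045941 tilt [ 0.001   0.0002 -1.    ]
to [0.2211 0.5983 0.5918]
```

Emit:
{"api": "apply_moves", "payload": {
  "deltas": [20,0,0.4,1,0,20,0,0.4,2,0,20,0,0.4,2,0,20,0,0.4,2,0,20,0,0.4,2,0]
}}

```text
clock: 7.07
position: [0.5606, 0.1103, 0.1085]
ee_rot: [0.001, 0.095, 0.995, -0.0]
contact_force: [-4.8, 0.8, 16.8]
width: 0.0265
gripper_force: 41.7
```

```bash
python3 go.py .5603 .1108 .108; python3 - <<'E'
from h import *
a=get_image("side")
cv2.imwrite("pics/n6.png",cv2.resize(a["frame"][150:290,210:390],None,fx=4,fy=4)[:,:,::-1])
E
```

```text
7.0667 [0.5606 0.1103 0.1085] [ 0.0728  0.3806  1.7215 -0.0007  1.0373 -1.3078] [-4.7752  0.8294 16.782 ] 0.02648893393019205 ang 10.879568809496675 tilt [ 0.0022 -0.0004 -1.    ]
to [0.3606 0.4726 0.4864]
```

View pics/n6.png

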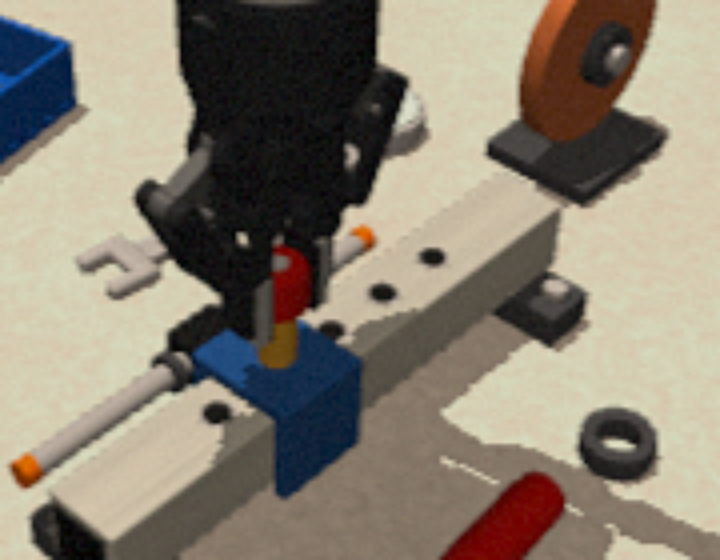

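The pin is at its bottom stop. The force rose to 17 N while z stayed put, at 4.3 mm below the starting height. I'll ease off a little, staying well above the 3 N needed.

Emit:
{"api": "apply_moves", "payload": {
  "deltas": [20,0,0,-1,0,20,0,0,-1,0,20,0,0,-1,0,20,0,0,-1,0,20,0,0,-1,0,20,0,0,-1,0]
}}

```text
clock: 7.62
position: [0.5605, 0.1103, 0.1085]
ee_rot: [0.001, 0.095, 0.995, -0.0]
contact_force: [-3.0, 1.7, 11.6]
width: 0.0269
gripper_force: 41.2
```

```bash
python3 - <<'E'
from h import *
s=get_state(); print(s["position"],s["contact_force"],s["clock"])
if s["contact_force"][2]>5 and s["position"][2]<.1090: print(sign_off())
E
```

```text
[0.56047038 0.11027233 0.10854704] [-2.99825768  1.74780333 11.58149017] 7.6167
the job is handed in; nothing more can be done
None
```

The job is handed in: I slid the carriage one hole towards the toothed wheel and pressed the pin home, and the arm is still holding the knob down with about 12 N; I don't have the judge's result.

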